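Tighten the engraving chuck with its self-ejecting splined key

ROBOT

A 7-joint arm with a two-finger parallel gripper is mounted at the origin on the work surface. World frame = base frame: x ahead of the robot, y to its left, z up, the work surface at z = 0. Lengths are in m, angles in degrees, forces in N, time in s.
With the tool pointing down it reaches from about 0.35 to 0.775 m from the base axis. Payload 3.1 kg.
Tool frame: the origin (TCP) lies on the centre line of the jaws, within the pads' length; the fingertips stand 17 mm ahead of it and the grasp point (between the pads) lies 2 mm behind it (robot.tip_reach is the distance from the TCP to the fingertips, in m); z points along the fingers, y is the direction in which the jaws open and shut (so a half turn about z gives the same grasp; the last joint's range is limited). The gripper opens to 85 mm and grips with 20 to 120 N. Pads are 22 mm wide; open, the fingers measure 114 mm over their backs; the gripper's body (76 mm by 85 mm) begins 54 mm behind the grasp point. The pads swing forward as they close: fully open they stand 13 mm farther back than shut.
Start: joints at [68.715, 17.813, 0.802, 86.603, -0.252, 75.585, -1.558], TCP at [0.178, -0.52, 0.248] pointing down, gripper open.
Joint ranges: [-154.91, 154.91], [-16.99, 109.72], [-72.82, 74.43], [7.12, 147.25], [-82.49, 262.49], [11.32, 116.49], [-174.64, 174.64]. Speed limits (degrees/s): [159.86, 159.86, 180, 180, 180, 180, 180].

INTERFACE

Orientations are given as [roll, pitch, yaw] about the fixed x, y, z axes, in that order (R = Rz(yaw) Ry(pitch) Rx(roll)).
In Python, from station import robot, fingers, vision, workorder, recognise gives the robot as it stands. Calls block until the motion is done:
- robot.move_to(position, orientation): joint-space move of the TCP to a pose.
- robot.line_to(position, orientation=None, velocity=0.15, f_stop=None): straight line of the TCP; orientation=None keeps the orientation; velocity is the mean speed in m/s. With f_stop (N) it stops when the force on the tool has changed by that much, and returns True; else False.
- robot.move_j(angles): joint-space move.
- fingers.gripper_to(opening, force=None): opening from 0.0 (shut) to 1.0 (fully open); force is the grip in N (None keeps the last); returns when the fingers have stopped.
- robot.pause(seconds).
- robot.inverse_kinematics(position, orientation): joint angles nearest the present ones, or None.
- vision.grab_frame(name): name is "side" or "top" or "wrist"; returns the picture (480x640x3 uint8, red, green, blue); there is no depth.
- vision.calibration(name): a dict with "mtx" (3x3 intrinsics, pixels), "extrinsics" (4x4, takes a point from world to camera coordinates); the wrist camera has in their place "T_tool_cam" (4x4, takes a point from camera to tool coordinates, whose origin is the TCP and whose axes are the flange's). Camera axes: x right, y up, looking along -z (the intrinsics and any distortion apply to the point x, -y, -z); pixel columns grow to the right and rows downward; lengths in m; the calibration is good to about 2 mm. The wrist camera is an equidistant fisheye: a pixel r from the principal point sees the ray r / f radians off the axis. A picture is of the moment at which its call begins: read the wrist's pose just before it. calibration takes no time and is no camera call.
A pose or a line that the arm cannot do raises robot.PlanningError and nothing moves.
- workorder.close_job(): hands the job in, once; it reports no verdict.
Trained networks look in the newest picture that a camera, given by its name, has taken for a name from the list of things; names that differ only in an ending like _2 or _b are one class to them, and where a whole thing is asked for, a point or a joint stands for the part that bears it (a point fixed in the world has none). Each returns a list of dicts, best first, with "p" (0 to 1); they miss things now and then, are a little off and sometimes report something else, mostly with a low value. They report only what shows in the picture. A call takes as long as a camera call. They do not tell look-alikes from the thing itself.
- recognise(label, camera): "rect" ([centre column, centre row, width, height] in pixels, round what is visible of it).
Readings, each from a call of its own:
- robot.current_time_s(): time.
- robot.current_joint_positions(): joint angles.
- robot.current_dq(): joint speeds.
- robot.current_joint_torque(): joint torques, N m.
- robot.current_tool_pos(): TCP position.
- robot.current_eef_rot(): TCP orientation.
- robot.current_contact_force(): force on the tool from outside, world axes, zero at the start.
- robot.current_torque(): the same for the moment, N m.
- robot.current_finger_gap(): opening from 0.0 (shut) to 1.0 (fully open).
Only numpy, scipy, OpenCV 4.12 (cv2) and the standard library are available. Lean on these libraries where they do the work, as an engineer would, in place of code of your own. Each camera call takes 0.05 s, during which the arm holds its last target. There are 200 camera calls.

TASK

A trophy is loosely held in the chuck of the engraving work head: first lock the spindle by pushing the red spring plunger on the headstock right down to its stop, then take the T-handled chuck key from the tool block, turn it until its splines mesh with the socket on top of the chuck and push it fully home against its ejector spring. Keeping it pressed home, turn it clockwise (seen from above) until the jaws come up tight and it will turn no further. Finish still gripping the key, pressed fully home with the jaws tight, and leave the other loose things on the bench where they are.

Things in the scene. Friction and masses are not known exactly. Their poses are not given: they have to be found in the camera images.
- spindle_lock (a joint): travel of the red spring plunger of the spindle lock, m: 0 = up, 0.010 = fully down on its stop (spindle locked). A detent holds it where it is left; pushing takes about 5 to 6 N.
- lock_top (a point): centre of the top of the red mushroom-shaped plunger head (30 mm across) of the spindle lock, on top of the grey headstock, about 176 mm above the bench when up; it moves straight down. It stands 105 mm from the key socket along the spindle.
- work_head: engraving work head, fixed: origin on the bench right under the key socket; spindle along its y, 88 mm up. Grey headstock (138 mm high) with the lock plunger at y = +105 mm, steel chuck 100 mm across at y = 0, silver trophy (up to 130 mm high) held at y = -40 to -200 mm.
- socket (a point): mouth of the splined key socket (in a brass pinion, on a small flat on top of the chuck, 134.5 mm above the bench): on its axis, level with the flat, z up. Six slots 6.2 mm wide, 25 mm deep, reaching 11.8 mm from the axis, lie at 0, 60, 120... degrees from its x axis (any of six key positions meshes). It turns with the pinion. The flat is 38 x 46 mm; the chuck beside it rises 4 mm higher.
- pinion (a joint): angle of the chuck's pinion, rad: grows as the socket turns clockwise seen from above; the jaws are tight against a solid stop at 1.20, and at the start it stands at 0.50 to 0.85. Turning takes about 0.12 N m, and about 0.1 N m more for the rub of the key's sleeve.
- key_grip (a point): centre of the dark steel head block of the chuck key, to be gripped: 22 mm across its two flats (facing along the key's x), 34 mm along y, 26 mm high; the 12 mm T-bar, 118 mm long, runs through it along y; z runs up from tip to head. At the start the key (about 0.35 kg) stands upright in the tool block with this point 138 mm above the bench. An 18 mm round shank runs below the block.
- key_tip (a point): lower end of the chuck key, on its axis, 101 mm below key_grip. Six splines 4.6 mm wide, 22 mm over all, round-nosed, at 0, 60, 120... degrees from the key's x axis; 0.8 mm clearance all round in the socket, 4 degrees of play. Fully home the tip is 20 mm below the socket's mouth (key_grip 81 mm above the mouth).
- tool_block: wooden tool block, fixed, 75 x 160 x 45 mm high; origin under its centre. The key stands in a loose round hole (28 mm) at y = +42 mm, its brass sleeve resting on the top; three gravers stand at y = -50 to -62 mm, up to 105 mm above the bench.
- key_sleeve (a joint): travel of the brass ejector sleeve (34 mm across) up the key, m: 0 = sprung out, with 8 mm of spline showing below it; 0.012 = pressed back to its stop, the key fully home. The sleeve meets the flat when the splines are 8 mm in; from there its spring pushes back with 5.5 N, rising to 11.5 N at its stop, and throws the key out if it is let go.
- cup: finished silver two-handled cup on a square black plinth (85 mm, 180 mm high over all), a bystander; origin under its centre
- polish_jar: jar of polish, 60 mm across, 70 mm high, a bystander; origin under its centre
- plaque: engraved silver plaque lying flat, 60 x 100 x 5 mm, a bystander; origin under its centre
- brush: bench brush lying down, a bystander; origin under its middle
- hammer: 200 mm chasing hammer lying down, a bystander; origin under its middle
- driver: screwdriver lying down, a bystander; origin under its middle
- loupe: black eye loupe, 42 mm across, 34 mm high, a bystander; origin under its centre
Not all that is in view belongs to the job. Leave any orange look-alike of the part that bears key_grip alone.

How it is judged (in metres and radians):
On the way, in this order (a step that is already met when the one before it is completed fails the run):
1. the spindle lock plunger is pushed down to its stop (value of joint spindle_lock above 0.0085 m), for 0.2 s.
2. the key is meshed and pressed fully home in the chuck socket before the jaws are tight (value of joint key_sleeve above 0.01 m and z of key_tip in the frame of socket below -0.0175 m and horizontal distance between key_tip and socket below 0.004 m and value of joint pinion below 1.1 rad), for 0.2 s.
At the end, for the whole second after the job is handed in: The spindle lock is down (within 1.5 mm of its stop), the pinion is turned to within 0.06 rad of its tight stop, and the fingers are still holding the upright key in the socket with its ejector sleeve pressed back to within 2 mm of its stop and the splines within 2.5 mm of fully home (value of joint spindle_lock above 0.0085 m and value of joint pinion above 1.14 rad and value of joint key_sleeve above 0.01 m and z of key_tip in the frame of socket below -0.0175 m and horizontal distance between key_tip and socket below 0.004 m and angle between key_tip's own z axis and vertical below 0.12 rad and contact force between the fingers and key above 2 N); the arm keeps its last pose, push and grip.
It fails at once if another loose thing on the bench is shifted by more than 30 mm (distance of any of cup, polish_jar, plaque, brush, hammer, driver, loupe from where it was at the start of the episode above 0.03 m).
It fails at once if the jaws are tightened with the key not pressed in against its spring (value of joint pinion above 1.05 rad and value of joint key_sleeve below 0.006 m).
It also fails if it takes over 64 s, if anything falls off the work surface, if the arm or the gripper's body presses on something with over 40 N, if the wrist force passes 120 N, or if a joint passes its speed limit or range.

## Working session

There is one attempt and no reset: what is moved stays moved. The work goes in short steps, each a Python script; the robot and the scene stay as the last script left them, time stands still between calls to the robot, and variables do not carry over. Pictures are saved under pics/ and viewed, about 8 in all and at most 12, crops included, and the job is handed in when it is done.

```bash
ls; mkdir -p pics
cat > h.py <<'E'
import numpy as np, cv2
from station import robot, fingers, vision, workorder, recognise
def save(img,n): cv2.imwrite('pics/'+n,img[:,:,::-1])
def proj(cam,P):
    c=vision.calibration(cam);E=np.array(c['extrinsics']);K=np.array(c['mtx'])
    p=(E[:3,:3]@np.atleast_2d(P).T+E[:3,3:4]); q=np.array([p[0],-p[1],-p[2]])
    u=K@q; return (u[:2]/u[2]).T
def ray(cam,uv):
    c=vision.calibration(cam);E=np.array(c['extrinsics']);K=np.array(c['mtx'])
    d=np.linalg.inv(K)@np.array([uv[0],uv[1],1.]);d=np.array([d[0],-d[1],-d[2]])
    R=E[:3,:3]; return -R.T@E[:3,3], R.T@d
def atz(cam,uv,z):
    o,d=ray(cam,uv); return o+d*(z-o[2])/d[2]
E
python3 - <<'E'
from h import *
ims=[]
for c in ('top','side'):
    im=vision.grab_frame(c); save(im,c+'1.png'); cal=vision.calibration(c)
    print(c,cal)
    for l in ('lock_top','socket','key_grip','key_tip','tool_block','work_head'):
        print(l,[(np.round(r['rect']).tolist(),round(r['p'],2)) for r in recognise(l,c)][:4])
print(vision.calibration('wrist'),robot.current_time_s())
E
```

```text
pics
top {'mtx': array([[581.97838919,   0.        , 319.86908722],
       [  0.        , 581.97838919, 230.44636724],
       [  0.        ,   0.        ,   1.        ]]), 'extrinsics': array([[-1.05376016e-02, -9.99944002e-01, -9.75700583e-04,
        -1.14323486e-02],
       [ 9.90454928e-01, -1.05717029e-02,  1.37430979e-01,
        -5.79655466e-01],
       [-1.37433598e-01,  4.81805454e-04,  9.90510865e-01,
        -1.73047779e+00],
       [ 0.00000000e+00,  0.00000000e+00,  0.00000000e+00,
         1.00000000e+00]])}
lock_top []
socket [([283.0, 238.0, 8.0, 11.0], 0.42)]
key_grip [([486.0, 305.0, 40.0, 23.0], 0.85), ([155.0, 224.0, 55.0, 43.0], 0.73), ([398.0, 308.0, 9.0, 43.0], 0.72), ([440.0, 316.0, 14.0, 12.0], 0.71)]
key_tip [([340.0, 298.0, 40.0, 15.0], 0.73), ([489.0, 302.0, 39.0, 27.0], 0.65), ([398.0, 309.0, 15.0, 48.0], 0.51), ([411.0, 255.0, 41.0, 19.0], 0.5)]
tool_block [([420.0, 259.0, 53.0, 37.0], 0.68)]
work_head [([283.0, 241.0, 148.0, 46.0], 0.96), ([286.0, 238.0, 9.0, 16.0], 0.31), ([419.0, 195.0, 54.0, 42.0], 0.21)]
side {'mtx': array([[485.02782197,   0.      
[... 733 characters left out ...]
0.0], 0.7)]
tool_block [([330.0, 376.0, 59.0, 82.0], 0.7), ([404.0, 444.0, 74.0, 61.0], 0.64)]
work_head [([311.0, 231.0, 65.0, 120.0], 0.64), ([310.0, 213.0, 14.0, 6.0], 0.39)]
{'mtx': array([[371.64829954,   0.        , 316.04920764],
       [  0.        , 371.64829954, 232.15666194],
       [  0.        ,   0.        ,   1.        ]]), 'T_tool_cam': array([[ 3.24204945e-04,  9.53926564e-01,  3.00040008e-01,
         7.66654362e-02],
       [ 9.99999493e-01, -2.32479370e-05, -1.00662561e-03,
         6.51176921e-04],
       [-9.53271599e-04,  3.00040182e-01, -9.53926088e-01,
        -1.25953659e-01],
       [ 0.00000000e+00,  0.00000000e+00,  0.00000000e+00,
         1.00000000e+00]])} 0.7
```

View pics/top1.png

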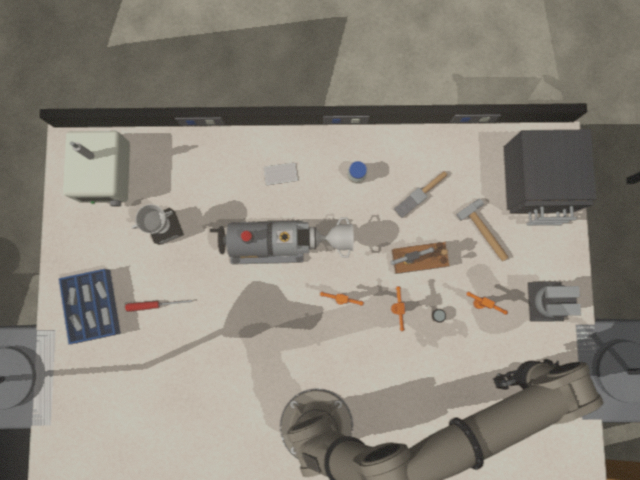

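View pics/side1.png

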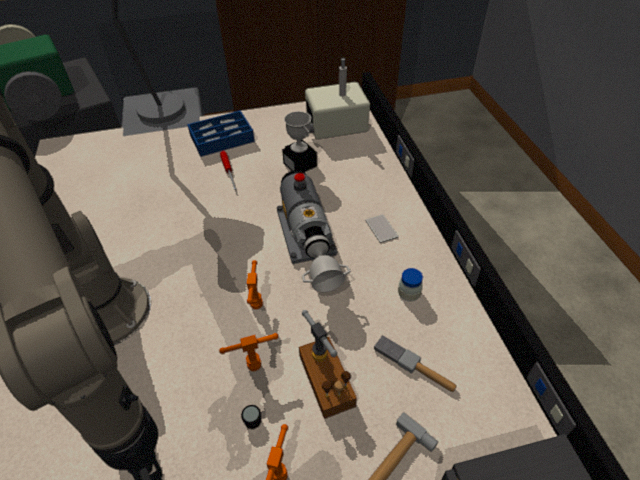

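The real key is the dark one standing in the tool block, at about top (430,250) and side (318,335). The three orange T-handles, at top (342,298), (399,308) and (486,303), are look-alikes. The plunger is at top (247,236) and the socket at top (285,238). Next I'll triangulate these and look with the wrist camera.

```bash
cat >> h.py <<'E'
def tri(a,b):
    o1,d1=ray('top',a);o2,d2=ray('side',b)
    s=np.linalg.lstsq(np.c_[d1,-d2],o2-o1,rcond=None)[0]
    p,q=o1+s[0]*d1,o2+s[1]*d2; return (p+q)/2,np.linalg.norm(p-q)
from scipy.spatial.transform import Rotation as Ro
def wpose():
    return np.array(robot.current_tool_pos()),Ro.from_euler('xyz',robot.current_eef_rot(),degrees=True).as_matrix()
def wray(uv,pose):
    c=vision.calibration('wrist');K=np.array(c['mtx']);T=np.array(c['T_tool_cam'])
    a=(np.array(uv)-K[:2,2])/K[0,0];r=np.linalg.norm(a)+1e-12
    d=np.array([a[0]/r*np.sin(r),-a[1]/r*np.sin(r),-np.cos(r)])
    return pose[0]+pose[1]@T[:3,3],pose[1]@T[:3,:3]@d
def watz(uv,pose,z):
    o,d=wray(uv,pose);return o+d*(z-o[2])/d[2]
def wproj(P,pose):
    c=vision.calibration('wrist');K=np.array(c['mtx']);T=np.array(c['T_tool_cam'])
    p=T[:3,:3].T@(pose[1].T@(np.array(P)-pose[0])-T[:3,3]);q=np.array([p[0],-p[1],-p[2]])
    th=np.arctan2(np.hypot(*q[:2]),q[2]);return K[:2,2]+K[0,0]*th*q[:2]/np.hypot(*q[:2])
def redc(im,lo=None):
    h=cv2.cvtColor(im,cv2.COLOR_RGB2HSV)
    m=(((h[...,0]<6)|(h[...,0]>172))&(h[...,1]>150)&(h[...,2]>60)).astype(np.uint8)
    n,l,s,c=cv2.connectedComponentsWithStats(m);i=np.argsort(-s[1:,4])[:4]+1
    return [(c[k].round(1).tolist(),s[k].tolist()) for k in i]
E
python3 - <<'E'
from h import *
print(robot.current_eef_rot())
for c in ('top','side'): print(c,redc(cv2.imread(f'pics/{c}1.png')[:,:,::-1]))
lt=atz('top',(247,236.5),.172);so=atz('top',(284,238),.1345);print('lock',lt,tri((247,236.5),(299,177.5)));print('sock',so,tri((284,238),(308.5,213)))
print('key head',tri((431,252),(320,332)),'block',atz('top',(420,259),.045))
m=(lt+so)/2
# camera sits at tool x+77mm; looks tilted towards -x
for yaw in (0,90,-90,180):
    print(yaw,robot.inverse_kinematics([float(so[0]),float(so[1]),.35],[180,0,yaw]))
E
```

```text
[1.79995124e+02 6.75899352e-04 1.89016298e+01]
top [([140.1, 305.8], [126, 303, 31, 7, 142]), ([245.7, 235.5], [242, 232, 8, 8, 56])]
side [([225.0, 159.9], [220, 150, 12, 20, 123]), ([299.1, 176.6], [294, 173, 11, 8, 70])]
lock [0.54620398 0.18738261 0.172     ] (array([0.54747861, 0.18756947, 0.1700981 ]), np.float64(0.0020442003125019014))
sock [0.54558139 0.08575447 0.1345    ] (array([0.54841144, 0.08584701, 0.13062784]), np.float64(0.0046574600889306445))
key head (array([ 0.4894608 , -0.32140148,  0.20419428]), np.float64(0.008620635366453062)) block [ 0.4887526  -0.31829205  0.045     ]
0 [  22.19676198   22.6807218   -49.07684546   72.95568333   16.94621964
   91.65924785 -114.0815116 ]
90 [ 24.12785101  23.67330994 -52.6660294   72.88538471  18.63096604
  92.10875931 -25.37336644]
-90 [ 28.46719008  26.66406776 -61.72732217  72.73376658  23.3278289
  93.56973188 151.04615307]
180 [ 23.90403587  23.54997901 -52.23939078  72.89344849  18.42581337
  92.05194568  64.78373191]
```

Run:
```python
from h import *
def shot(p,yaw,n):
    robot.move_to(p,[180,0,yaw]);robot.pause(.2);ps=wpose();im=vision.grab_frame('wrist');save(im,n+'.png')
    np.savez('pics/'+n,p=ps[0],R=ps[1])
    for l in ('key_grip','lock_top','socket'): print(l,[(np.round(r['rect'],1).tolist(),round(r['p'],2)) for r in recognise(l,'wrist')][:3])
    return im,ps
a,pa=shot([.48,-.28,.33],0,'wk')
b,pb=shot([.53,.13,.32],0,'ws')
print(redc(b),robot.current_time_s(),robot.current_joint_positions().round(1) if hasattr(robot.current_joint_positions(),'round') else robot.current_joint_positions())
cv2.imwrite('pics/both.png',np.hstack([cv2.imread('pics/wk.png')[60:420,120:520],cv2.imread('pics/ws.png')[60:420,120:520]]))
```

```text
key_grip [([286.1, 316.6, 31.0, 96.1], 0.89), ([493.9, 295.2, 79.3, 64.4], 0.76), ([316.7, 193.6, 136.6, 57.0], 0.62)]
lock_top []
socket [([3.0, 154.6, 6.1, 20.0], 0.39)]
key_grip [([492.6, 315.9, 78.7, 59.1], 0.74), ([618.1, 241.3, 41.7, 53.4], 0.72), ([573.5, 332.4, 53.9, 77.3], 0.65)]
lock_top [([235.6, 198.6, 38.7, 38.5], 0.82)]
socket [([366.8, 185.0, 37.8, 33.0], 0.65)]
[([233.3, 196.3], [216, 178, 37, 38, 1030]), ([62.7, 300.9], [41, 293, 46, 16, 629])] 4.4917 [   3.8   17.7  -26.3   78.5    7.8   85.6 -112. ]
```

View pics/both.png

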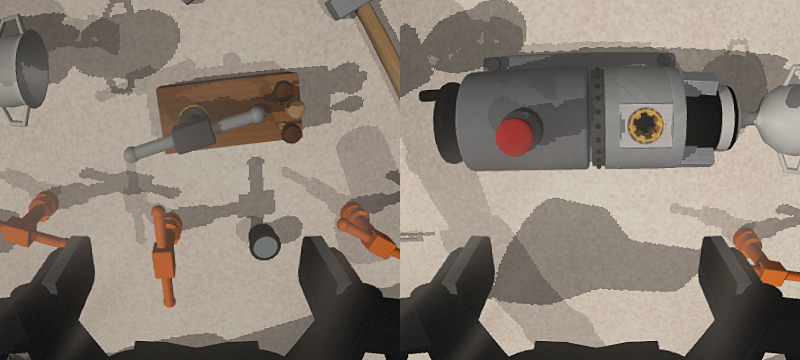

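In the left crop, the dark steel key's head is at wrist pixel (315,190), with its T-bar from (250,215) to (378,175). The orange look-alikes lie loose on the bench. In the right crop, the plunger is at (234,197) and the socket at (366,185). An enlarged crop will confirm these and give the angles.

Run:
```python
import cv2,numpy as np
a=cv2.imread('pics/wk.png')[150:240,235:400];b=cv2.imread('pics/ws.png')[158:212,337:397]
a=cv2.resize(a,(800,436),interpolation=cv2.INTER_CUBIC)
a=cv2.resize(cv2.imread('pics/wk.png')[155:230,240:390],(450,225),interpolation=cv2.INTER_CUBIC)
b=cv2.resize(b,(600,540),interpolation=cv2.INTER_CUBIC)
cv2.imwrite('pics/key_crop.png',cv2.resize(a,(800,400)));cv2.imwrite('pics/sock_crop.png',b)
```

```text
(no output)
```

View pics/key_crop.png

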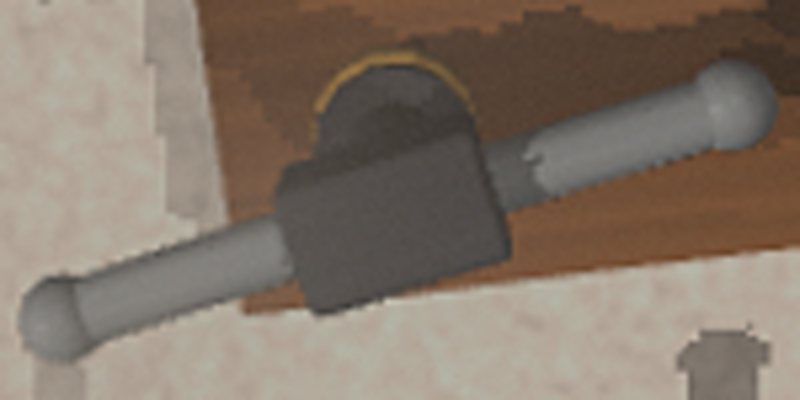

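View pics/sock_crop.png

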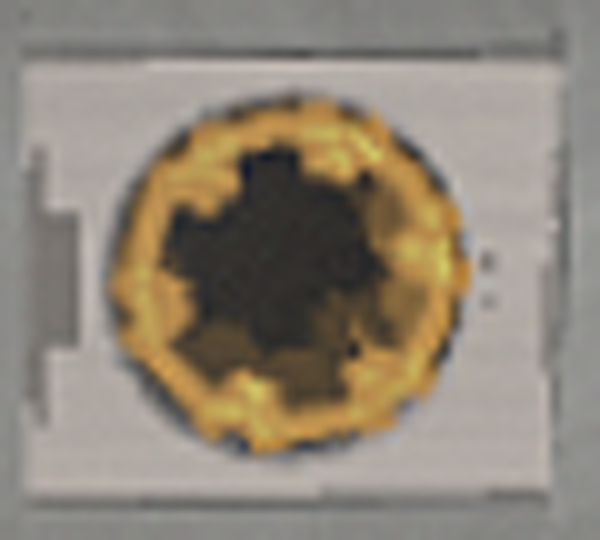

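Key crop: T-bar ball ends are at wrist (250.7,214.8) and (378.2,174.5), dark steel head, brass sleeve beneath, so this is the real key. Socket crop: centre at about (366.0,185.3), with slots visible at crop (272,155), (380,200), (400,310), (310,383), (205,350) and (180,235).

Run:
```python
from h import *
def L(n): d=np.load(f'pics/{n}.npz');return d['p'],d['R']
pk,ps=L('wk'),L('ws')
e=[watz(u,pk,.138) for u in ((250.7,214.8),(378.2,174.5))]
d=e[1]-e[0];print('key ends',e,'len',np.linalg.norm(d),'mid',(e[0]+e[1])/2,'bar yaw',np.degrees(np.arctan2(d[1],d[0])))
q=[np.array([240,155])+np.array(c)/5.3333 for c in ((280,190),(478,135),(509,255),(318,312))]
w=[watz(u,pk,.151)[:2] for u in q];print('block top',np.round(w,4).tolist(),np.mean(w,0))
s=watz((366,185.3),ps,.1345);print('socket',s)
for c in ((272,155),(380,197),(400,310),(310,383),(205,350),(180,235)):
    v=watz(np.array([337,158])+np.array(c)/10,ps,.1345)-s; a=np.degrees(np.arctan2(v[1],v[0])); print(round(a,1),round(a%60,1),round(np.linalg.norm(v)*1e3,1))
im=cv2.imread('pics/ws.png').astype(np.float32).sum(2)
for r in (.0095,.0105,.0112):
    th=np.radians(np.arange(0,360,1));P=np.array([wproj(s+[r*np.cos(t),r*np.sin(t),0],ps) for t in th],np.float32)
    f=cv2.remap(im,P[:,0].copy(),P[:,1].copy(),cv2.INTER_LINEAR).ravel()
    F=np.sum(-f*np.exp(-6j*th));print('slot phase',r,(-np.degrees(np.angle(F))*-1/6)%60,abs(F))
l=watz((235.,196.5),ps,.173);print('lock',l, np.linalg.norm((l-s)[:2]), 'spindle yaw',np.degrees(np.arctan2(*(l-s)[1::-1])))
# second estimate of key axis and angle from top
print(atz('top',(247,236.5),.172),atz('top',(285,237.5),.1345))
```

```text
key ends [array([ 0.47247553, -0.22387646,  0.138     ]), array([ 0.50846881, -0.33628372,  0.138     ])] len 0.1180292668301213 mid [ 0.49047217 -0.28008009  0.138     ] bar yaw -72.24471289398404
block top [[0.4966, -0.2626], [0.5052, -0.2935], [0.486, -0.2985], [0.4768, -0.2683]] [ 0.49113835 -0.2807239 ]
socket [0.55130899 0.08479643 0.1345    ]
10.1 10.1 10.4
-48.7 11.3 10.1
-108.0 12.0 10.2
-168.2 11.8 9.8
133.4 13.4 9.9
71.3 11.3 10.1
slot phase 0.0095 48.13629943323732 16331.654717315918
slot phase 0.0105 47.73655578169754 23523.680671330672
slot phase 0.0112 47.619031074510836 19162.93559834468
lock [0.55018132 0.18919565 0.173     ] 0.10440531176282299 spindle yaw 90.61885744770167
[0.54620398 0.18738261 0.172     ] [0.54699878 0.08287784 0.1345    ]
```

Run:
```python
from h import *
print(robot.tip_reach)
fingers.gripper_to(0.0,40)
x,y=.5495,.1885
robot.move_to([x,y,.225],[180,0,90])
r=robot.line_to([x,y,.196],velocity=.06,f_stop=8); 
h=robot.line_to([x,y,.174],velocity=.015,f_stop=14)
print(r,h,robot.current_tool_pos(),robot.current_contact_force()); robot.pause(.3)
print(robot.current_tool_pos(),robot.current_contact_force())
robot.line_to([x,y,.30],velocity=.15)
save(vision.grab_frame('side'),'side2.png')
fingers.gripper_to(1.0)
robot.move_to([.4905,-.2804,.25],[180,0,107.76]);robot.pause(.2)
ps=wpose();im=vision.grab_frame('wrist');save(im,'wk2.png');np.savez('pics/wk2',p=ps[0],R=ps[1])
print(ps[0],robot.current_eef_rot(),robot.current_joint_positions(),robot.current_time_s())
z=np.hstack([cv2.resize(cv2.imread('pics/side2.png')[155:255,260:340],(320,400)),cv2.resize(cv2.imread('pics/wk2.png'),(480,360))[:,:].copy() if 0 else cv2.resize(cv2.imread('pics/wk2.png'),(480,400))])
cv2.imwrite('pics/c2.png',z)
```

```text
0.017
False True [0.54967525 0.18865116 0.18319059] [-1.00160698 -0.12100023  3.96650983]
[0.54968886 0.18858821 0.18318561] [-0.45266967 -0.65258059  4.68340953]
[ 0.4911714  -0.27923735  0.25019546] [1.79980720e+02 2.47261253e-03 1.07860018e+02] [ 55.33639624  24.01332692 -39.08062629  82.8470286   15.16930922
  78.46327724  33.52813837] 12.1
```

View pics/c2.png

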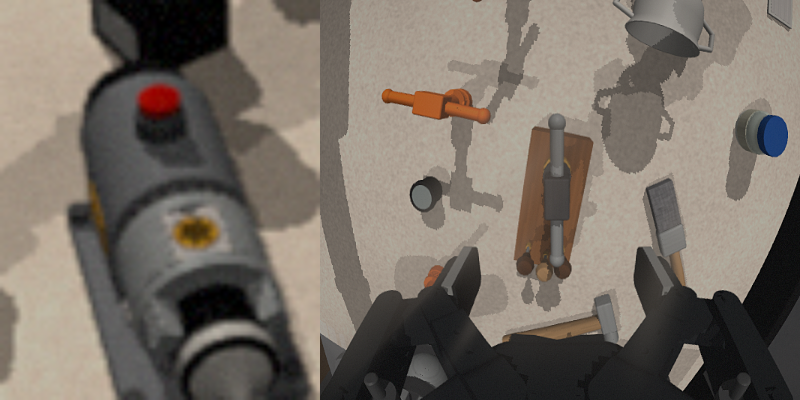

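The picture shows the plunger lower and red, with nothing disturbed. The key is centred between the jaws, with its bar along column ~316. I'll compare the plunger's pixel shift, then grasp.

Run:
```python
from h import *
for n in ('side1','side2'):
    print([c for c in redc(cv2.imread(f'pics/{n}.png')[:,:,::-1]) if 285<c[0][0]<315])
print(proj('side',[.55,.1885,.176])-proj('side',[.55,.1885,.166]))
print(robot.current_tool_pos())
P=[.4905,-.2804];O=[180,0,107.76]
robot.line_to(P+[.136],O,velocity=.1)   # grasp point 2 mm behind TCP
print(robot.current_tool_pos(),robot.current_contact_force())
fingers.gripper_to(0.0,90);robot.pause(.2)
print(robot.current_finger_gap()*85,robot.current_tool_pos(),robot.current_contact_force())
robot.line_to(P+[.262],velocity=.1);robot.pause(.3)
ps=wpose();im=vision.grab_frame('wrist');save(im,'held.png');np.savez('pics/held',p=ps[0],R=ps[1])
print(ps[0],robot.current_eef_rot(),robot.current_contact_force(),robot.current_torque(),robot.current_finger_gap()*85,robot.current_time_s())
```

```text
[([299.1, 176.6], [294, 173, 11, 8, 70])]
[([299.4, 179.5], [295, 176, 10, 8, 64])]
[[-0.1782343  -2.87197322]]
[ 0.49101605 -0.27949531  0.25014686]
[ 0.49114948 -0.28056348  0.13681139] [ 0.27407776  0.78320084 -0.15576871]
20.785850146207437 [ 0.49080068 -0.28035616  0.13625261] [0.54511606 0.3943068  1.0246349 ]
[ 0.4903888  -0.28035841  0.26170923] [-1.79987251e+02 -1.88805505e-02  1.07763454e+02] [ 0.30388591 -0.19845672 -4.44993865] [-0.00862906 -0.01015442  0.03435366] 20.895399209029556 15.95
```

View pics/held.png

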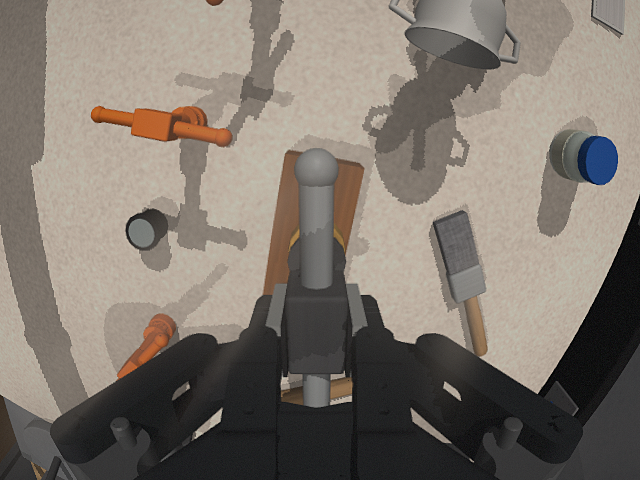

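The key is held (gap ~21 mm) and its near ball is at (317,167), on the hand's centre line. The plunger's 2.9 px shift matches 10 mm of travel. Next I'll sight the socket with the key in hand at the insertion yaw.

Run:
```python
from h import *
d=np.load('pics/held.npz');ps=(d['p'],d['R'])
for z in (-.004,-.002,0): print('pred ball',wproj(ps[0]+ps[1]@[.059,0,z],ps))
yaw=102.0;O=[180,0,yaw];tx=np.array([np.cos(np.radians(yaw)),np.sin(np.radians(yaw))])
s=np.array([.5513,.0848]);t=s-.1*tx
robot.line_to([*t,.268],O,velocity=.2);robot.pause(.4)
ps=wpose();im=vision.grab_frame('wrist');save(im,'s2.png');np.savez('pics/s2',p=ps[0],R=ps[1])
u=wproj([*s,.1345],ps);print(ps[0],robot.current_eef_rot(),'pred socket',u,[(np.round(r['rect'],1).tolist(),round(r['p'],2)) for r in recognise('socket','wrist')][:3],robot.current_time_s(),robot.current_joint_positions())
x0,y0=int(u[0])-30,int(u[1])-30
c=cv2.resize(im[max(y0,0):y0+60,x0:x0+60],None,fx=8,fy=8,interpolation=cv2.INTER_CUBIC)
b=cv2.resize(im[130:210,280:350],None,fx=4,fy=6)[:480]
print(x0,y0,c.shape,b.shape);save(np.hstack([c,cv2.resize(im[130:210,280:350],(280,c.shape[0]))]),'s2c.png')
```

```text
pred ball [315.70868667 169.8014799 ]
pred ball [315.71969925 168.99017952]
pred ball [315.73037192 168.20418609]
[ 0.57204325 -0.01329543  0.26800193] [1.79997671e+02 2.53702956e-03 1.01984541e+02] pred socket [316.06369928  83.9637039 ] [([316.2, 84.8, 40.2, 45.9], 0.94), ([506.5, 128.4, 51.0, 93.0], 0.58)] 18.0 [ 28.27200795  25.12899837 -42.15814702  79.69178207  16.74679911
  81.50746242  -1.62378778]
286 53 (480, 480, 3) (480, 280, 3)
```

View pics/s2c.png

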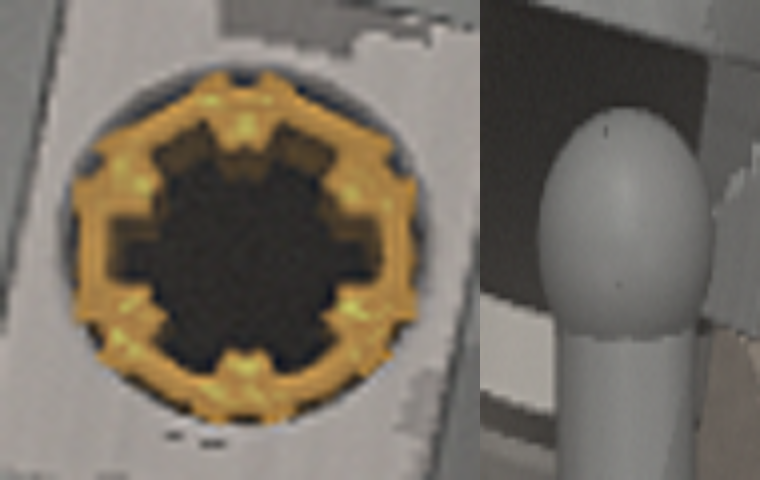

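Socket view: centre at (316.2,83.8), matching the prediction to 0.2 px, with its slots level with the key's x axis, so yaw 102° meshes. The ball sits about 0.4 mm forward of nominal. Now I'll insert.

Run:
```python
from h import *
d=np.load('pics/s2.npz');s=watz((316.2,83.8),(d['p'],d['R']),.1345)[:2]
yaw=102.0;O=[180,0,yaw];tx=np.array([np.cos(np.radians(yaw)),np.sin(np.radians(yaw))])
t=s-.0004*tx;print('s',s,'t',t)
robot.line_to([*t,.262],O,velocity=.1);robot.line_to([*t,.237],velocity=.05);robot.pause(.3)
f=lambda:(np.round(robot.current_tool_pos(),4),np.round(robot.current_contact_force(),1),np.round(robot.current_torque(),2),round(robot.current_time_s(),2))
print(f())
h=robot.line_to([*t,.227],velocity=.015,f_stop=6);robot.pause(.2);print(h,f())
if not h:
    h=robot.line_to([*t,.2125],velocity=.015,f_stop=22);robot.pause(.2);print(h,f())
```

```text
s [0.55136694 0.08493209] t [0.55145011 0.08454083]
(array([0.5516, 0.0846, 0.2373]), array([-0.7, -0.1, -5. ]), array([-0.  ,  0.02,  0.02]), 20.1)
False (array([0.5515, 0.0846, 0.2271]), array([-0.7,  0.6, -3.3]), array([-0.01,  0.02, -0.03]), 21.12)
False (array([0.5517, 0.0847, 0.2139]), array([-3.1, -0.9,  8.4]), array([-0.36,  0.87,  0.06]), 22.43)
```

```bash
cat >> h.py <<'E'
f=lambda:(np.round(robot.current_tool_pos(),4).tolist(),np.round(robot.current_eef_rot(),1).tolist(),np.round(robot.current_contact_force(),1).tolist(),np.round(robot.current_torque(),2).tolist(),round(robot.current_time_s(),2))
E
python3 - <<'E'
from h import *
fingers.gripper_to(0.0,120)
t=[.55145,.08454]
h=robot.line_to([*t,.2095],[180,0,102],velocity=.01,f_stop=22);robot.pause(.3);print(h,f())
for y in (98,94,90):
    robot.line_to([*t,.2105],[180,0,y],velocity=.05);robot.pause(.2);print(y,f())
E
```

```text
False ([0.5518, 0.0848, 0.2139], [179.8, 0.1, 102.0], [-6.7, -3.5, 19.9], [-0.72, 2.02, -0.06], 23.4)
98 ([0.5517, 0.0848, 0.2139], [179.9, 0.1, 98.0], [-5.6, -2.5, 15.9], [-0.54, 1.68, -0.02], 23.85)
94 ([0.5516, 0.0848, 0.2139], [179.9, 0.1, 94.0], [-5.7, -1.9, 16.6], [-0.52, 1.69, 0.04], 24.3)
90 ([0.5516, 0.0848, 0.2139], [179.9, 0.1, 90.0], [-5.9, -1.8, 17.1], [-0.53, 1.69, 0.0], 24.75)
```

Run:
```python
from h import *
t=[.55145,.08454];y=90
while y>52:
    y-=4;robot.line_to([*t,.2105],[180,0,y],velocity=.05);robot.pause(.15)
    a=robot.current_eef_rot()[2];q=np.array(robot.current_torque());print(y,round(a,2),f()[0],f()[2],q.round(2),round(robot.current_joint_torque()[6],2))
    if abs(q[2])>1.2 or abs(a-y)>2.5: break
print(f())
```

```text
86 85.99 [0.5515, 0.0848, 0.2139] [-5.9, -1.7, 16.8] [-0.59  1.77 -0.  ] 0.0
82 81.99 [0.5514, 0.0848, 0.2139] [-6.1, -1.9, 16.8] [-0.53  1.83 -0.02] 0.0
78 78.02 [0.5511, 0.0849, 0.2139] [-6.9, -1.8, 16.9] [-0.51  1.98  0.06] -0.07
74 74.34 [0.5509, 0.0851, 0.2139] [-6.7, -3.7, 16.7] [-0.65  1.98  1.39] -1.41
([0.5509, 0.0851, 0.2139], [179.9, 0.1, 74.3], [-6.7, -3.7, 16.7], [-0.65, 1.98, 1.39], 26.35)
```

Run:
```python
from h import *
a=vision.grab_frame('side');b=vision.grab_frame('wrist');save(a,'e_s.png');save(b,'e_w.png')
print(robot.current_finger_gap()*85,f(), [c for c in redc(a)])
save(np.hstack([cv2.resize(a[120:270,240:390],(400,400)),cv2.resize(b,(400,400))]),'e.png')
```

```text
19.790105162564792 ([0.551, 0.085, 0.2139], [179.9, 0.1, 74.3], [-7.5, -2.4, 17.1], [-0.68, 2.0, 1.42], 26.45) [([225.1, 160.1], [220, 151, 12, 19, 122]), ([302.9, 178.6], [302, 177, 3, 4, 11]), ([226.0, 171.0], [226, 171, 1, 1, 1])]
```

View pics/e.png

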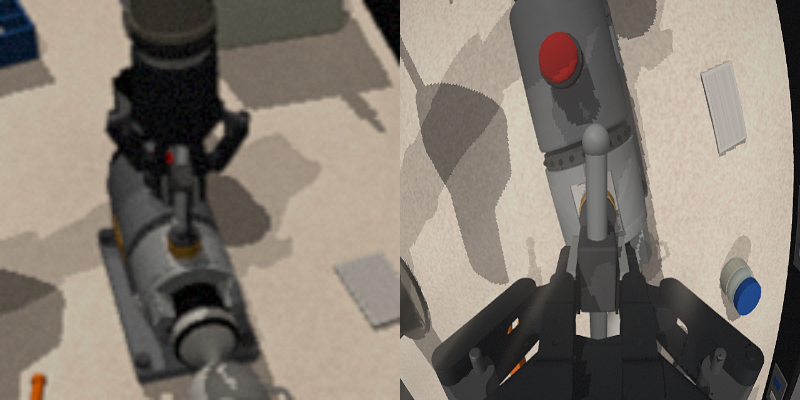

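The picture shows the key upright in the chuck, its brass sleeve down on the flat, bar and head square in the jaws, and the plunger down. Turning torque rose from ~0 to 1.4 N m at about 76°, which is a hard stop. I'm handing it in.

Run:
```python
from h import *
print(f());workorder.close_job()
```

```text
([0.551, 0.085, 0.2139], [179.9, 0.1, 74.3], [-7.5, -2.4, 17.1], [-0.68, 2.0, 1.42], 26.45)
the job is handed in; nothing more can be done
```

I locked the spindle, meshed the chuck key and pressed it home, turned it clockwise until it stopped, and handed the job in at about 26.5 s. I was still gripping the key and pressing down. The hand-in gives no verdict, so these are my own readings:

- **Spindle lock:** The plunger stopped hard with the fingertips at 166 mm, and it moved 2.9 px in the side view. Both match 10 mm of travel.
- **Key home:** The tool height stayed at 0.2139 m (0.2135 m expected), under about 13 N and then about 25 N of push, so the sleeve is on its stop. The last pictures show the key upright with the sleeve on the flat.
- **Jaws tight:** Turning about 26° clockwise brought the wrist torque from about 0 to 1.4 N m, a solid stop. That puts the pinion's start at roughly 0.75 rad, within the stated range.
- **Bystanders:** I moved nothing else on purpose and saw nothing shifted in the last views. I did not measure each bystander.

Two readings did not fully agree. The torque during free turning was near 0, not the stated 0.2 N m or so, probably because I read it after each step had settled. There is also a sideways force of about 7 N on the tool, from roughly 0.5 mm of misalignment.

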